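# Unlatch and open the stock crate's gate

## Robot

A 6-joint arm with a two-finger parallel gripper is mounted at the origin on the work surface. World frame = base frame: x ahead of the robot, y to its left, z up, the work surface at z = 0. Lengths are in mm, angles in degrees, forces in N, time in s.
With the tool pointing down it reaches from about 300 to 850 mm from the base axis. Payload 4.2 kg.
Tool frame: the origin (TCP) lies midway between the tips of the shut fingers; the grasp point (between the pads) lies 19 mm behind it; z points along the fingers, y is the line along which they close (so a half turn about z gives the same grasp; the last joint's range is limited). The gripper opens to 91 mm and grips with 3 to 60 N. Pads are 32 mm wide; open, the fingers measure 118 mm over their backs; the gripper's body (76 mm by 178 mm) begins 60 mm behind the grasp point.
Start: joints at [68.354, 18.312, 89.639, -0, 72.044, -1.146], TCP at [201.376, 538.601, 213.976] pointing down, gripper open.
Joint ranges: [-177.97, 177.97], [-48.28, 115.42], [12.27, 149.76], [-77.06, 257.06], [2.81, 150.46], [-146.56, 146.56]. Speed limits (degrees/s): [147.25, 147.25, 180, 180, 180, 180].

## Interface

Orientations are given as [roll, pitch, yaw] about the fixed x, y, z axes, in that order (R = Rz(yaw) Ry(pitch) Rx(roll)).
In Python, from workcell import env gives the robot as it stands.
- The arm moves only by the shell command python3 -m jog 'ROWS' [FORCE]. ROWS is a JSON object of lists of equal length, an entry for each row: "jaw": the finger opening in mm, from 0 to 91.2; "slide": the shift along the tool's x, y, z in units of 30 mm (1.0 is 30 mm), a list of three; "spin": the turn about the tool's z in units of 8 degrees (1.0 is 8 degrees). In form: {"jaw": [jaw, ...], "slide": [[dx, dy, dz], ...], "spin": [spin, ...]}. A call has 1 to 10 rows; each row shifts and turns the commanded pose from where the row before left it, along the tool's axes as they then stand; what a row does not reach is not made up. A row lasts 1/10 s, in which the tool goes at most 50 mm and 8.59 degrees, less where a joint would pass 70% of its speed; a pose out of reach is approached as far as the arm can. A call is refused whole if a number of a shift passes 1 or a number of a turn 1, either way. A call with a gripper value outside its range is refused whole. The fingers move at their own pace and stop on an object; FORCE is the grip in N (left out, the last holds). Time passes only in rows, so rows that do not move let the fingers close. It gives the time, the measured TCP pose, the force, the opening and the grip force at its end, in the units of the state.
- env.state(): the state, without advancing time (a new reading comes with each control period).
- env.grab_frame(name): name is "scene" or "side" or "wrist"; returns the picture (420x560x3 uint8, red, green, blue); there is no depth.
- env.camera_model(name): a dict with "fx", "fy", "cx", "cy" (pixels), "camera_from_world" (4x4, takes a point from world to camera coordinates). Camera axes: x right, y up, looking along -z (the intrinsics and any distortion apply to the point x, -y, -z); pixel columns grow to the right and rows downward; lengths in mm; the calibration is good to about 2 mm. A picture is of the moment at which its call begins: read the wrist's pose just before it. camera_model takes no time and is no camera call; for the wrist camera it gives the pose at the moment of the call.
- env.job_done(): hands the job in; it is judged then, once.
The state is a dict: "time_s": time; "qpos": joint angles; "qvel": joint speeds; "effort": joint torques, N m; "ee_pos": TCP position; "ee_rot": TCP orientation; "force": force on the tool from outside, world axes, zero at the start; "torque": the same for the moment, N m; "gripper_width": finger opening in mm; "gripper_force": force on a finger pad.
Only numpy, scipy, OpenCV 4.12 (cv2) and the standard library are available. Lean on these libraries where they do the work, as an engineer would, in place of code of your own. Each camera call takes 0.05 s, during which the arm holds its last target. There are 200 camera calls.

## Task

Press down the thumb lever of the latch on the stock crate's gate so that the latch bar lifts out of its catch, hold it down while you draw the gate clear of the catch, then swing the gate wide open, to a right angle with the crate's front or nearly so (75 degrees at the least), and leave it standing there with the latch bar dropped back level. Work by feel: never push on the gate or latch with more than 20 N, and leave the boxes, chopsticks, tape, bottle and mug where they are.

Things in the scene. Friction and masses are not known exactly. Their poses are not given: they have to be found in the camera images.
- crate: fixed open-topped plywood stock crate, 170 deep (its x) x 310 wide (its y) x 130 mm high, hinge post 165, catch post 195 mm high. Origin under its centre, z up; its -x axis points out through the gated front. The gate's hinge line is upright at crate x -85, y +130 mm, the catch post is at x -82, y -150 mm.
- gate: wooden frame gate with steel rods, 262 mm from hinge line to free edge, 16 mm thick, 20 to 158 mm above the bench. Origin on the hinge line at bench height; the gate runs along its own -y, outer face towards its -x. Shut, its axes are the crate's. It opens outwards, clockwise seen from above, up to 1.9 rad; hinge friction about 0.1 N m, it stays where it is left.
- gate_edge (a point): middle of the top of the gate's free edge (gate frame 0, -262, 158 mm)
- latch: steel gravity latch, a rocker on the gate's outer face. Origin on its pivot pin (gate frame -14, -195, 135 mm), axes those of the gate when the bar lies level. To its -y the bar, 8 thick x 12 mm high, with a square weight, tip 95 mm from the pin, lying in the catch; to its +y the thumb lever. Lever pressed down (1 to 2 N): the bar rocks up, at most 0.45 rad; let go, it falls level.
- catch (a point): fixed nominal middle of the bar in the catch on the post. A front lip holds the bar; its height is set anew each time: 4 to 30 mm of lever travel lift the bar over it, found by feel. About 2 mm more and the bar meets a rubber buffer (lever force rises 8 N per mm) that grips it while pressed hard: ease off to about 3 N, then draw. Bar is out, with no buffer, once the gate has swung 0.1 rad.
- thumb (a point): centre of the thumb lever's upper surface, a steel dish (latch frame -27, +95, +8 mm; 143 mm above the bench at rest). Inside 50 mm along the gate, 46 mm across: a 14 mm high lip on the side away from the gate (inner face 23 mm from this point), the bar and gate on the other side, 6 mm rims at both ends. Shut fingertips pressing down in it can also draw the gate by the lip.
- carton_a: white lidded gift box 92 x 122 x 50 mm standing in the crate; origin under its centre
- carton_b: brown carton 100 x 100 x 75 mm standing in the crate; origin under its centre
- tape: roll of clear tape lying flat, 90 mm across, 25 mm high; origin under its centre
- stick_box: open white box 250 x 140 x 50 mm full of chopsticks; origin under its centre
- bundle: banded flat bundle of chopsticks 230 x 58 x 16 mm; origin under its centre
- bottle: clear bottle 62 mm across, 170 mm high; origin under its centre
- mug: white mug 80 mm across, 90 mm high; origin under its centre

How it is judged (in metres and radians):
On the way, in this order (a step that is already met when the one before it is completed fails the run):
1. the thumb lever is pressed down by 3 mm or more, the gate still shut (z of thumb in the frame of gate below 0.1405 m and x of gate_edge in the frame of crate above -0.1 m and contact force between the fingers and latch above 0.4 N), for 0.1 s.
2. with the lever held down (3 mm or more) the gate is drawn clear of the catch (free edge 30 mm out) (z of thumb in the frame of gate below 0.1405 m and x of gate_edge in the frame of crate below -0.115 m and contact force between the fingers and latch above 0.4 N), for 0.1 s.
At the end, for the whole second after the job is handed in: The gate stands open by 75 degrees or more (up to its stop at 109 degrees) and is at rest, the latch bar has dropped back level (thumb lever within 4 mm of its rest height), and nothing is touched (y of gate_edge in the frame of crate above 0.06 m and z of thumb in the frame of gate above 0.139 m and angular speed of gate below 0.05 rad/s).
It fails at once if more than 20 N between the robot and the gate or its latch (contact force between any of the arm, the fingers and gate above 20 N).
It fails at once if a box, the chopsticks, the tape, the bottle or the mug is moved by more than 30 mm (distance of any of carton_a, carton_b, tape, stick_box, bundle, bottle, mug from where it was at the start of the episode above 0.03 m).
It also fails if it takes over 69 s, if anything falls off the work surface, if the arm or the gripper's body presses on something with over 40 N, if the wrist force passes 120 N, or if a joint passes its speed limit or range.

## Working session

There is one attempt and no reset: what is moved stays moved. The work goes in short steps, Python scripts to look and compute and a shell command to move; the robot and the scene stay as the last step left them, time stands still between calls to the robot, and variables do not carry over. Pictures are saved under pics/ and viewed, at most 10 in all, crops included, and the job is handed in when it is done.

```bash
ls; mkdir -p pics; python3 - <<'E'
from workcell import env
import cv2
for n in("scene","side"):
    cv2.imwrite(f"pics/{n}0.png",env.grab_frame(n)[:,:,::-1])
    m=env.camera_model(n);print(m)
s=env.state();print(s)
E
```

```text
pics
{'fx': 410.5482067476183, 'fy': 410.5482067476183, 'cx': 289.0726229390235, 'cy': 207.1766717230301, 'camera_from_world': array([[ 3.53872069e-01,  9.35218342e-01, -1.18832395e-02,
        -1.60640763e+02],
       [-7.25393591e-01,  2.82453613e-01,  6.27713386e-01,
         3.84771846e+02],
       [ 5.90405536e-01, -2.13510209e-01,  7.78353836e-01,
        -1.81342149e+03],
       [ 0.00000000e+00,  0.00000000e+00,  0.00000000e+00,
         1.00000000e+00]])}
{'fx': 427.3984703519043, 'fy': 427.3984703519043, 'cx': 276.3645266059741, 'cy': 213.55569732053132, 'camera_from_world': array([[ 9.04947270e-01, -4.25523705e-01, -1.24664433e-04,
        -5.40616605e+02],
       [ 3.07734906e-01,  6.54247311e-01,  6.90839840e-01,
        -2.33249792e+02],
       [-2.93887167e-01, -6.25211990e-01,  7.23007815e-01,
        -1.47192275e+03],
       [ 0.00000000e+00,  0.00000000e+00,  0.00000000e+00,
         1.00000000e+00]])}
{'time_s': 0.1, 'qpos': array([ 6.83554241e+01,  1.83488598e+01,  8.96985945e+01, -1.14797474e-03,
        7.20434467e+01, -1.14749224e+00]), 'qvel': array([-0.02394522, -0.09078726, -0.15875245,  0.06909121,  0.13205894,
        0.04793339]), 'effort': array([-5.72214958e-04, -4.13335240e+01, -2.32507968e+01,  7.28724548e-02,
        4.22327360e-02, -4.70855593e-05]), 'ee_pos': array([201.19918656, 538.17914382, 213.20107671]), 'ee_rot': array([-1.79909095e+02, -7.29121439e-04,  1.59503271e+02]), 'force': array([ 0.13308323,  0.54801855, -0.41631733]), 'torque': array([ 0.04101384, -0.00327704, -0.02963454]), 'gripper_force': 0.0, 'gripper_width': 91.44597193124153}
```

View pics/scene0.png

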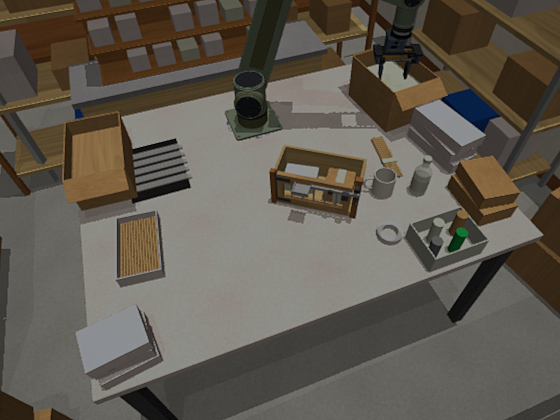

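View pics/side0.png

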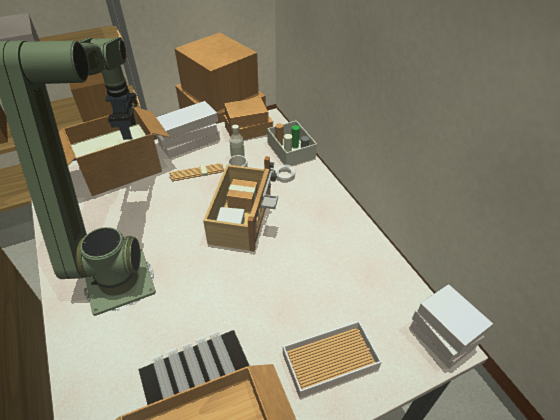

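The crate is at about (320,180) in the scene view and (240,205) in the side view. Its gate faces +x, away from the robot. I'll zoom in on both.

```bash
python3 - <<'E'
import cv2,numpy as np
a=cv2.imread("pics/scene0.png")[135:235,255:415]
b=cv2.imread("pics/side0.png")[145:255,195:305]
a=cv2.resize(a,None,fx=5,fy=5,interpolation=cv2.INTER_CUBIC);b=cv2.resize(b,None,fx=5.4,fy=5.4,interpolation=cv2.INTER_CUBIC)
cv2.imwrite("pics/a.png",a);cv2.imwrite("pics/b.png",b)
E
```

```text
(no output)
```

View pics/a.png

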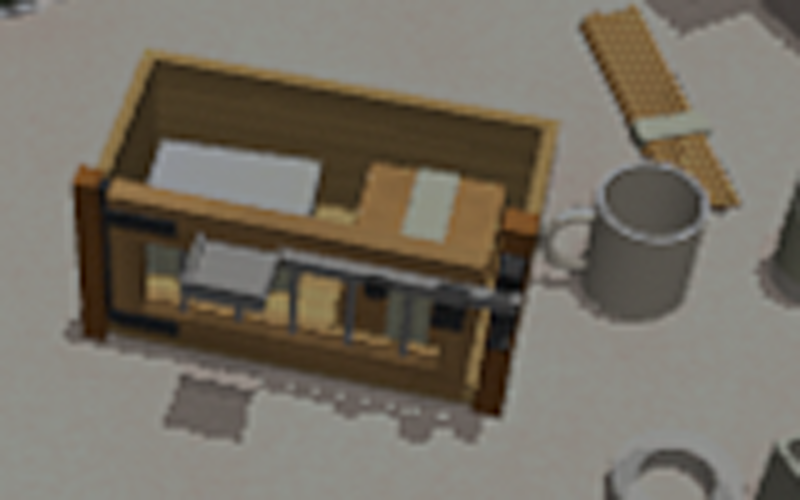

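View pics/b.png

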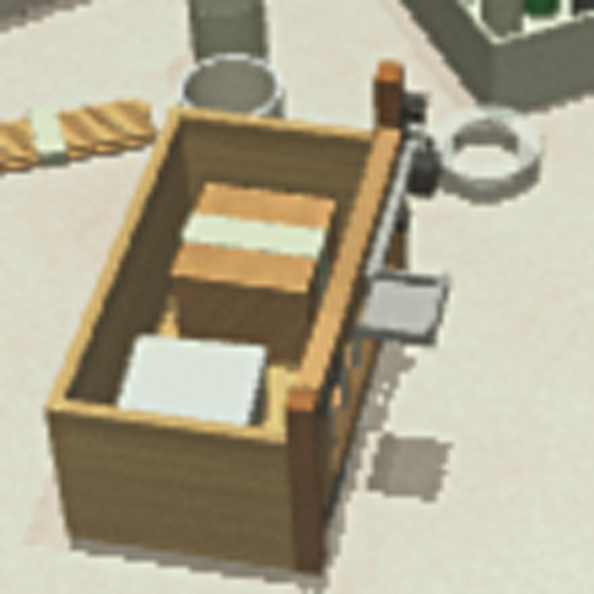

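Picture a shows the back top corners at about (285,145) and (366,159) in scene pixels, and the dish centre at about (301,189). Picture b shows the same corners at (205.7,220.6) and (228,165.7) in side pixels, with the dish at about (270,201.5). The hinge post stands at world -y and the catch post at +y, beside the mug.

```bash
cat > h.py <<'E'
import numpy as np
from workcell import env
def ray(n,u,v):
    m=env.camera_model(n);T=m["camera_from_world"];R=T[:3,:3]
    d=R.T@np.array([(u-m["cx"])/m["fx"],-(v-m["cy"])/m["fy"],-1]);return -R.T@T[:3,3],d/np.linalg.norm(d)
def plane(n,u,v,z):
    o,d=ray(n,u,v);return o+d*(z-o[2])/d[2]
def tri(a,b):
    (o,d),(p,e)=ray("scene",*a),ray("side",*b)
    A=np.eye(3)-np.outer(d,d);B=np.eye(3)-np.outer(e,e)
    x=np.linalg.solve(A+B,A@o+B@p);return x,np.linalg.norm(A@(x-o)),
E
python3 - <<'E'
from h import *
A=lambda x,y:(255+x/5-.4,135+y/5-.4)
B=lambda x,y:(195+x/5.4-.4,145+y/5.4-.4)
P={"backH":((150,52),(52,405),130),"backC":((556,122),(178,110),130),"hpost":((90,180),(305,397),165),"cpost":((522,216),(390,70),195),"dish":((231,268),(405,307),145)}
W={}
for k,(a,b,z) in P.items():
    x,e=tri(A(*a),B(*b));W[k]=x
    print(k,x.round(1),round(e,1),plane("scene",*A(*a),z).round(1),plane("side",*B(*b),z).round(1))
# crate fit; posts assumed at x -82 , y +-150
L={"backH":(85,155),"backC":(85,-155),"cpost":(-82,-150)}
def fit(Wp):
    import cv2
    a=np.array([L[k] for k in Wp],float);b=np.array([Wp[k] for k in Wp])
    ca,cb=a.mean(0),b.mean(0);H=(a-ca).T@(b-cb);t=np.arctan2(H[0,1]-H[1,0],H[0,0]+H[1,1])
    R=np.array([[np.cos(t),-np.sin(t)],[np.sin(t),np.cos(t)]]);o=cb-R@ca
    print("crate",o.round(1),np.degrees(t).round(2),"res",(b-(a@R.T+o)).round(1).tolist(),"thumb",(o+R@[-126,35]).round(1),"hinge",(o+R@[-85,130]).round(1))
    print("  dish local",(R.T@(W["dish"][:2]-o)).round(1),"hpost",(R.T@(W["hpost"][:2]-o)).round(1))
fit({k:W[k][:2] for k in L})
fit({k:plane("scene",*A(*P[k][0]),P[k][2])[:2] for k in L})
fit({k:plane("side",*B(*P[k][1]),P[k][2])[:2] for k in L})
E
```

```text
backH [333.6  30.2 128.2] 1.4 [336.7  28.3 130. ] [332.9  30.3 130. ]
backC [511.7 273.4 130.2] 0.2 [511.8 273.2 130. ] [511.7 273.8 130. ]
hpost [473.5 -64.1 163.1] 1.7 [476.8 -66.2 165. ] [472.6 -63.7 165. ]
cpost [638.6 172.9 197.6] 0.0 [636.6 174.3 195. ] [639.9 175.8 195. ]
dish [ 5.704e+02 -5.000e-01  1.468e+02] 0.1 [569.   0. 145.] [571.1   1.2 145. ]
crate [488.7 101.2] 143.72 res [[5.1, 3.7], [-0.2, -3.1], [-4.9, -0.7]] thumb [569.6  -1.6] hinge [480.3 -53.9]
  dish local [-126.1   33.7] hpost [-85.6 142.2]
crate [489.8 100.9] 144.43 res [[6.2, 4.1], [1.0, -3.2], [-7.2, -0.9]] thumb [571.9  -0.9] hinge [483.3 -54.3]
  dish local [-124.6   35.6] hpost [-82.7 143.6]
crate [489.1 102.3] 143.94 res [[3.7, 3.3], [0.1, -3.8], [-3.8, 0.5]] thumb [ 5.704e+02 -1.000e-01] hinge [481.3 -52.8]
  dish local [-126.2   35.3] hpost [-85.3 143.7]
```

The measurements agree: the dish fit gives about (570.4,-0.5,146) by triangulation, local (-126,34.5) against the nominal (-126,35). Crate yaw is about 144°. I'll raise the tool, close the fingers and turn to yaw 54.

```bash
python3 -m jog '{"jaw":[0,0,0,0,0,0,0,0,0,0],"slide":[[0,0,-1],[0,0,-1],[0,0,-0.5],[0,0,0],[0,0,0],[0,0,0],[0,0,0],[0,0,0],[0,0,0],[0,0,0]],"spin":[0,0,0,1,1,1,1,1,1,1]}' 20
python3 -m jog '{"jaw":[0,0,0,0,0,0,0],"slide":[[0,0,0],[0,0,0],[0,0,0],[0,0,0],[0,0,0],[0,0,0],[0,0,0]],"spin":[1,1,1,1,1,1,0.2]}'
python3 - <<'E'
from h import *
s=env.state();y=np.radians(s["ee_rot"][2]);d=np.array([570.4,-.5])-s["ee_pos"][:2]
print(s["time_s"],s["ee_pos"],s["ee_rot"],"tool dx,dy /30",(d@[np.cos(y),np.sin(y)]/30).round(2),(d@[np.sin(y),-np.cos(y)]/30).round(2),s["force"])
print("tape",plane("scene",389,234,0), plane("side",285,173,25))
E
```

```text
time_s: 1.1
ee_pos: [201.3, 538.3, 288.4]
ee_rot: [-180.0, 0.1, 103.2]
force: [0.1, 0.4, 0.4]
gripper_width: 14.1
gripper_force: 0.0
time_s: 1.8
ee_pos: [201.3, 538.4, 288.5]
ee_rot: [180.0, 0.1, 53.8]
force: [0.1, -0.8, 0.7]
gripper_width: 0.7
gripper_force: 0.0
1.8 [201.29702221 538.36215473 288.47196022] [1.79984687e+02 5.46933588e-02 5.38288598e+01] tool dx,dy /30 -7.24 20.53 [ 0.10022647 -0.80942137  0.65000559]
tape [757.59745063 254.81400666   0.        ] [751.65387136 241.35136255  25.        ]
```

```bash
python3 -m jog '{"jaw":[0,0,0,0,0,0,0,0,0,0],"slide":[[-0.35,1,0],[-0.35,1,0],[-0.35,1,0],[-0.35,1,0],[-0.35,1,0],[-0.35,1,0],[-0.35,1,0],[-0.35,1,0],[-0.35,1,0],[-0.35,1,0]],"spin":[0,0,0,0,0,0,0,0,0,0]}'
python3 -m jog '{"jaw":[0,0,0,0,0,0,0,0,0,0],"slide":[[-0.35,1,0],[-0.35,1,0],[-0.35,1,0],[-0.35,1,0],[-0.35,1,0],[-0.35,1,0],[-0.35,1,0],[-0.35,1,0],[-0.35,1,0],[-0.35,1,0]],"spin":[0,0,0,0,0,0,0,0,0,0]}'
python3 -m jog '{"jaw":[0,0],"slide":[[-0.2,0.5,0],[0,0,0]],"spin":[0,0]}'
python3 - <<'E'
from h import *
import cv2
m=env.camera_model("wrist");im=env.grab_frame("wrist")
cv2.imwrite("pics/w1.png",im[:,:,::-1])
T=m["camera_from_world"]
def pj(p):
    q=T[:3,:3]@p+T[:3,3];return (m["cx"]+m["fx"]*q[0]/-q[2]).round(1),(m["cy"]-m["fy"]*q[1]/-q[2]).round(1)
s=env.state();print(s["ee_pos"],s["ee_rot"],s["force"],"dish px",pj(np.array([570.4,-.5,143])))
E
```

```text
time_s: 2.8
ee_pos: [382.3, 275.8, 288.8]
ee_rot: [-180.0, 0.0, 54.0]
force: [0.1, -0.3, 0.9]
gripper_width: 0.5
gripper_force: 0.0
time_s: 3.8
ee_pos: [562.9, 14.2, 288.7]
ee_rot: [-180.0, 0.0, 54.0]
force: [0.2, 0.5, 0.1]
gripper_width: 0.5
gripper_force: 0.0
time_s: 4.0
ee_pos: [571.5, 0.5, 288.2]
ee_rot: [-179.9, 0.0, 53.8]
force: [-0.1, 0.3, -0.6]
gripper_width: 0.8
gripper_force: 0.0
[570.77051615   1.69907998 288.48037885] [-1.79907068e+02  3.71380770e-03  5.38775589e+01] [-0.48047916  0.67591396 -0.86256598] dish px (np.float64(279.7), np.float64(204.5))
```

View pics/w1.png

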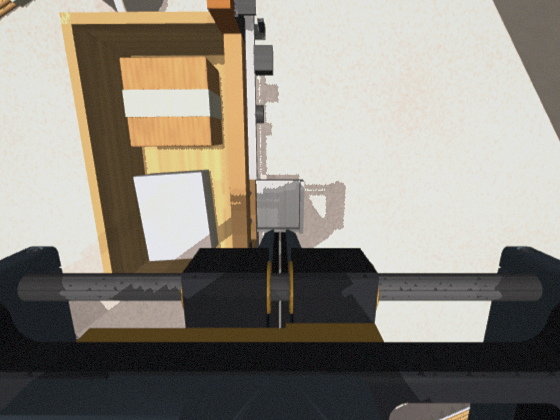

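The wrist view puts the dish at columns 256–302 and rows 180–230. That agrees with the predicted centre (280,204), so I can descend.

```bash
python3 -m jog '{"jaw":[0,0,0,0,0,0,0,0,0,0],"slide":[[-0.05,0.1,0.6],[0,0,0.6],[0,0,0.6],[0,0,0.6],[0,0,0.6],[0,0,0.6],[0,0,0.4],[0,0,0.2],[0,0,0],[0,0,0]],"spin":[0,0,0,0,0,0,0,0,0,0]}'
python3 -m jog '{"jaw":[0,0,0,0,0],"slide":[[0,0,0.05],[0,0,0.05],[0,0,0.05],[0,0,0],[0,0,0]],"spin":[0,0,0,0,0]}'
python3 -m jog '{"jaw":[0,0,0,0],"slide":[[0,0,0.05],[0,0,0.05],[0,0,0],[0,0,0]],"spin":[0,0,0,0]}'
python3 -m jog '{"jaw":[0,0,0,0],"slide":[[0,0,0.05],[0,0,0.05],[0,0,0],[0,0,0]],"spin":[0,0,0,0]}'
```

```text
time_s: 5.05
ee_pos: [572.9, -0.9, 163.7]
ee_rot: [179.9, -0.1, 53.9]
force: [-0.6, 0.2, 0.5]
gripper_width: 0.3
gripper_force: 0.0
time_s: 5.55
ee_pos: [572.6, -1.3, 158.4]
ee_rot: [-180.0, -0.0, 53.9]
force: [0.4, 0.7, 0.1]
gripper_width: 0.5
gripper_force: 0.0
time_s: 5.95
ee_pos: [572.5, -1.3, 155.3]
ee_rot: [-180.0, 0.0, 53.9]
force: [-0.1, -0.4, -0.4]
gripper_width: 0.7
gripper_force: 0.0
time_s: 6.35
ee_pos: [572.5, -1.2, 152.4]
ee_rot: [-180.0, -0.0, 53.9]
force: [0.2, -0.1, -0.5]
gripper_width: 0.5
gripper_force: 0.0
```

```bash
for i in 1; do python3 -m jog '{"jaw":[0,0,0,0,0],"slide":[[0,0,0.07],[0,0,0.07],[0,0,0.07],[0,0,0],[0,0,0]],"spin":[0,0,0,0,0]}'; done
python3 -m jog '{"jaw":[0,0,0,0],"slide":[[0,0,0.05],[0,0,0.05],[0,0,0],[0,0,0]],"spin":[0,0,0,0]}'
python3 -m jog '{"jaw":[0,0,0],"slide":[[0,0,0.04],[0,0,0],[0,0,0]],"spin":[0,0,0]}'
python3 -m jog '{"jaw":[0,0,0],"slide":[[0,0,0.04],[0,0,0],[0,0,0]],"spin":[0,0,0]}'
```

```text
time_s: 6.85
ee_pos: [572.5, -1.3, 146.0]
ee_rot: [-180.0, 0.0, 53.9]
force: [-0.1, 0.3, -0.6]
gripper_width: 0.0
gripper_force: 0.0
time_s: 7.25
ee_pos: [572.6, -1.3, 143.3]
ee_rot: [180.0, -0.0, 53.9]
force: [0.4, -0.3, 1.4]
gripper_width: 0.4
gripper_force: 0.2
time_s: 7.55
ee_pos: [572.6, -1.3, 142.0]
ee_rot: [180.0, -0.0, 53.9]
force: [-0.2, -1.2, 1.4]
gripper_width: 0.3
gripper_force: 0.6
time_s: 7.85
ee_pos: [572.5, -1.4, 140.7]
ee_rot: [180.0, 0.0, 53.9]
force: [-0.2, -1.1, -0.1]
gripper_width: 0.6
gripper_force: 0.7
```

```bash
F='/ee_pos|^force/'
python3 -m jog '{"jaw":[0,0,0],"slide":[[0,0,0.04],[0,0,0],[0,0,0]],"spin":[0,0,0]}' | awk "$F"
python3 -m jog '{"jaw":[0,0,0],"slide":[[0,0,0.03],[0,0,0],[0,0,0]],"spin":[0,0,0]}' | awk "$F"
python3 -m jog '{"jaw":[0,0,0],"slide":[[0,0,0.03],[0,0,0],[0,0,0]],"spin":[0,0,0]}' | awk "$F"
python3 -m jog '{"jaw":[0,0,0],"slide":[[0,0,0.03],[0,0,0],[0,0,0]],"spin":[0,0,0]}' | awk "$F"
```

```text
ee_pos: [572.6, -1.3, 139.5]
force: [-0.4, -0.9, 1.8]
ee_pos: [572.6, -1.2, 138.6]
force: [-0.3, -1.0, 0.9]
ee_pos: [572.6, -1.3, 137.7]
force: [-0.1, -0.7, 1.4]
ee_pos: [572.5, -1.3, 136.8]
force: [0.2, -0.7, 0.6]
```

```bash
F='/ee_pos|^force/'
python3 -m jog '{"jaw":[0,0,0],"slide":[[0,0,0.03],[0,0,0],[0,0,0]],"spin":[0,0,0]}' | awk "$F"
python3 -m jog '{"jaw":[0,0,0],"slide":[[0,0,0.03],[0,0,0],[0,0,0]],"spin":[0,0,0]}' | awk "$F"
python3 -m jog '{"jaw":[0,0,0],"slide":[[0,0,0.03],[0,0,0],[0,0,0]],"spin":[0,0,0]}' | awk "$F"
```

```text
ee_pos: [572.5, -1.2, 135.9]
force: [0.0, 0.5, 1.2]
ee_pos: [572.5, -1.2, 135.0]
force: [0.1, -0.7, 2.2]
ee_pos: [572.6, -1.3, 134.1]
force: [0.5, -0.6, 0.6]
```

```bash
F='/ee_pos|^force/'
python3 -m jog '{"jaw":[0,0,0],"slide":[[0,0,0.03],[0,0,0],[0,0,0]],"spin":[0,0,0]}' | awk "$F"
python3 -m jog '{"jaw":[0,0,0],"slide":[[0,0,0.03],[0,0,0],[0,0,0]],"spin":[0,0,0]}' | awk "$F"
```

```text
ee_pos: [572.6, -1.2, 133.2]
force: [-0.4, -0.4, 2.0]
ee_pos: [572.6, -1.2, 132.6]
force: [-1.0, -0.5, 3.2]
```

```bash
F='/ee_pos|^force/'
python3 -m jog '{"jaw":[0,0,0],"slide":[[0,0,0],[0,0,0],[0,0,0]],"spin":[0,0,0]}' | awk "$F"
python3 -m jog '{"jaw":[0,0,0],"slide":[[0,0,0.02],[0,0,0],[0,0,0]],"spin":[0,0,0]}' | awk "$F"
```

```text
ee_pos: [572.6, -1.2, 132.5]
force: [-0.9, -1.1, 3.9]
ee_pos: [572.6, -1.2, 132.2]
force: [-1.4, -1.4, 5.6]
```

The lip height is found: the buffer met the bar at about 11 mm of travel. I'll ease off to about 3 N and take up the slack to the lip.

```bash
F='/ee_pos|^force/'
python3 -m jog '{"jaw":[0,0,0],"slide":[[0,0,-0.025],[0,0,0],[0,0,0]],"spin":[0,0,0]}' | awk "$F"
python3 -m jog '{"jaw":[0,0,0],"slide":[[0,0.06,0],[0,0.06,0],[0,0,0]],"spin":[0,0,0]}' | awk "$F"
```

```text
ee_pos: [572.6, -1.2, 132.5]
force: [-0.4, -0.8, 4.3]
ee_pos: [574.9, -2.9, 132.3]
force: [-2.8, 1.0, 5.7]
```

```bash
F='/ee_pos|^force/'
python3 -m jog '{"jaw":[0,0,0],"slide":[[0,0,-0.02],[0,0,0],[0,0,0]],"spin":[0,0,0]}' | awk "$F"
python3 -m jog '{"jaw":[0,0,0],"slide":[[0,0.06,0],[0,0.06,0],[0,0,0]],"spin":[0,0,0]}' | awk "$F"
```

```text
ee_pos: [575.3, -3.2, 132.8]
force: [-2.2, 1.1, 3.0]
ee_pos: [578.9, -5.8, 133.0]
force: [-1.4, 0.5, 0.9]
```

```bash
F='/ee_pos|^force/'
python3 -m jog '{"jaw":[0,0,0],"slide":[[-0.03,0.06,0],[-0.03,0.06,0],[0,0,0]],"spin":[0.125,0.125,0]}' | awk "$F"
python3 -m jog '{"jaw":[0,0,0],"slide":[[-0.03,0.06,0],[-0.03,0.06,0],[0,0,0]],"spin":[0.125,0.125,0]}' | awk "$F"
```

```text
ee_pos: [580.6, -9.5, 133.1]
force: [0.7, -0.1, 1.7]
ee_pos: [582.2, -13.3, 133.1]
force: [1.4, -1.1, 1.5]
```

```bash
F='/ee_pos|^force/'
python3 -m jog '{"jaw":[0,0,0,0],"slide":[[-0.06,0.12,0],[-0.06,0.12,0],[0,0,0],[0,0,0]],"spin":[0.25,0.25,0,0]}'  | awk "$F"
python3 - <<'E'
from h import *
import cv2
cv2.imwrite("pics/w2.png",env.grab_frame("wrist")[:,:,::-1])
print(env.state()["force"])
E
```

```text
ee_pos: [585.3, -20.9, 133.1]
force: [-0.8, -0.2, 1.6]
[ 0.74246889 -0.26683244  1.3839574 ]
```

View pics/w2.png

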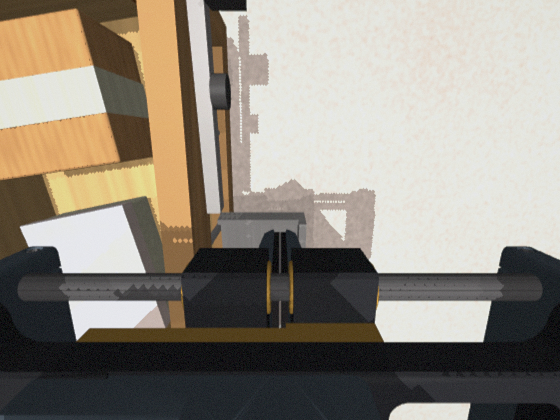

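The gate is now visibly open by about 8–10° relative to the crate, with the fingers still in the dish (far rim at row 212, lip at column 306). I'll keep swinging along the arc.

```bash
F='/ee_pos|ee_rot|^force/'
python3 -m jog '{"jaw":[0,0,0,0,0],"slide":[[-0.1,0.22,0],[-0.1,0.22,0],[-0.1,0.22,0],[-0.1,0.22,0],[0,0,0]],"spin":[0.45,0.45,0.45,0.45,0]}'  | awk "$F"
python3 - <<'E'
from h import *
s=env.state();v=s["ee_pos"][:2]-[480.5,-53.9];y=np.radians(s["ee_rot"][2])
print("r",np.hypot(*v),"ang opened",27.2-np.degrees(np.arctan2(v[1],v[0])),"yaw opened",54-s["ee_rot"][2],"gate-frame",v@[np.sin(y),-np.cos(y)],v@[np.cos(y),np.sin(y)])
E
```

```text
ee_pos: [592.5, -48.6, 132.8]
ee_rot: [-180.0, 0.1, 31.5]
force: [-0.7, -0.4, 0.3]
r 112.10273549145988 ang opened 24.481060687881374 yaw opened 22.538307945232894 gate-frame 53.90772457658399 98.29028708699238
```

```bash
F='/ee_pos|ee_rot|^force/'
python3 -m jog '{"jaw":[0,0,0,0,0,0,0,0,0],"slide":[[-0.125,0.23,0],[-0.125,0.23,0],[-0.125,0.23,0],[-0.125,0.23,0],[-0.125,0.23,0],[-0.125,0.23,0],[-0.125,0.23,0],[-0.125,0.23,0],[0,0,0]],"spin":[0.5,0.5,0.5,0.5,0.5,0.5,0.5,0.5,0]}'  | awk "$F"
cat > r.py <<'E'
from h import *
s=env.state();v=s["ee_pos"][:2]-[480.5,-53.9];y=np.radians(s["ee_rot"][2])
print("r",np.hypot(*v),"ang opened",27.2-np.degrees(np.arctan2(v[1],v[0])),"yaw opened",54-s["ee_rot"][2],"gate-frame",v@[np.sin(y),-np.cos(y)],v@[np.cos(y),np.sin(y)],s["time_s"],s["force"])
E
python3 r.py
```

```text
ee_pos: [580.9, -109.2, 133.2]
ee_rot: [180.0, -0.0, -0.5]
force: [-0.1, 0.2, 1.5]
r 114.6543603868031 ang opened 56.058116018006594 yaw opened 54.46214082869782 gate-frame 54.52530462231067 100.85937493139222 14.8 [-0.11634238  0.24608795  1.49340551]
```

```bash
F='/ee_pos|ee_rot|^force/'
python3 -m jog '{"jaw":[0,0,0,0,0,0,0,0,0,0],"slide":[[-0.14,0.23,0],[-0.14,0.23,0],[-0.14,0.23,0],[-0.14,0.23,0],[-0.14,0.23,0],[-0.14,0.23,0],[-0.14,0.23,0],[-0.14,0.23,0],[-0.14,0.23,0],[0,0,0]],"spin":[0.5,0.5,0.5,0.5,0.5,0.5,0.5,0.5,0.5,0]}'  | awk "$F"
python3 r.py
python3 - <<'E'
from h import *
import cv2
a=env.grab_frame("scene")[120:260,230:430,::-1]
cv2.imwrite("pics/s2.png",cv2.resize(a,None,fx=4,fy=4,interpolation=cv2.INTER_CUBIC))
E
```

```text
ee_pos: [528.2, -157.1, 133.5]
ee_rot: [180.0, -0.1, -36.4]
force: [-0.7, -1.0, 2.2]
r 113.70207392358327 ang opened 92.41719412209825 yaw opened 90.39318924127429 gate-frame 54.818131765243116 99.6149288224031 15.8 [-0.73078448 -0.98632755  2.15519947]
```

View pics/s2.png

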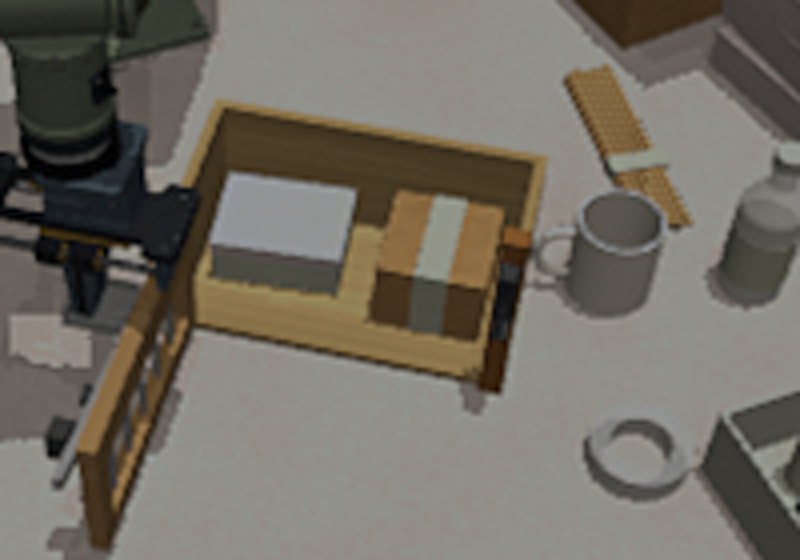

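The scene shows the gate standing at about 90° to the front, with its free edge at crop (95,450) and nothing else disturbed. Next I'll ease off the lip and lift slowly so the bar drops level.

```bash
F='/ee_pos|ee_rot|^force/'
python3 -m jog '{"jaw":[0,0,0,0,0,0,0,0,0,0],"slide":[[0,-0.05,-0.03],[0,-0.05,-0.05],[0,0,-0.06],[0,0,-0.06],[0,0,-0.06],[0,0,-0.06],[0,0,-0.08],[0,0,-0.1],[0,0,-0.1],[0,0,-0.1]],"spin":[0,0,0,0,0,0,0,0,0,0]}'  | awk "$F"
python3 -m jog '{"jaw":[0,0,0,0,0,0,0,0,0,0],"slide":[[0,0,-0.2],[0,0,-0.5],[0,0,-0.8],[0,0,-1],[0,0,-1],[0,0,-1],[0,0,0],[0,0,0],[0,0,0],[0,0,0]],"spin":[0,0,0,0,0,0,0,0,0,0]}'  | awk "$F"
python3 - <<'E'
from h import *
import cv2
a=env.grab_frame("scene")[120:260,230:430,::-1]
b=env.grab_frame("wrist")[:,:,::-1]
a=cv2.resize(a,(400,280),interpolation=cv2.INTER_CUBIC);b=cv2.resize(b,(400,300))
cv2.imwrite("pics/s3.png",cv2.vconcat([a,b]))
E
```

```text
ee_pos: [529.7, -154.5, 154.2]
ee_rot: [180.0, 0.0, -36.5]
force: [-0.7, -0.5, -0.4]
ee_pos: [529.2, -154.3, 287.7]
ee_rot: [180.0, 0.2, -36.5]
force: [-0.6, 0.4, 0.4]
```

View pics/s3.png

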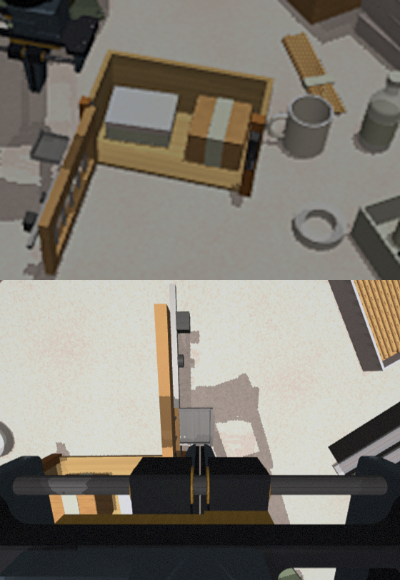

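The gate stands square to the crate front at about 90°: in the wrist view it runs straight up at column 165. The latch bar is level along it, the dish is free, and the fingers are clear above. I'll hand it in.

```bash
python3 -c "
from workcell import env
print(env.job_done())"
```

```text
the job is handed in; nothing more can be done
None
```

The job is handed in: the gate stands open at about 90° with the latch bar dropped level and the arm clear, nothing else looked disturbed, and force readings between moves stayed below about 7 N; no verdict came back.

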